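# Clothes pegs into the narrow-necked jar

### The job

Put the three long round-headed clothes pegs away: lift them off the tray's edges and feed them one at a time down through the narrow neck of the tall white jar until each has dropped fully inside. Leave the two short square-headed pegs on the tray, and do not knock over or shift the jar or any of the other things on the ledge.

Things in the scene. Friction and masses are not known exactly. Their poses are not given: they have to be found in the camera images.
- jar: Tall white ceramic jar standing loose on the ledge, about 0.95 kg, 225 mm tall, 146 mm across. Body straight up to 155 mm, shoulder narrowing up to 195 mm, then a straight round neck (54 mm across outside, 44 mm inside) to the open rim at 225 mm; flat floor 8 mm thick. Origin: centre of its underside; z up.
- jar_mouth (a point): Centre of the jar's open mouth, level with the rim, 225 mm above the ledge.
- tray: Fixed white plastic tray, open on top, 150 mm along its x, 220 mm along its y, 50 mm high, walls 5 mm, floor 5 mm; a flat pull lip (60 by 16 mm) sticks out of the middle of each short side wall just under the rim. Origin: centre of its underside. Clothes pegs straddle the tops of its two long walls (those at its x = +72.5 mm and -72.5 mm, running along its y).
- long1_mid (a point): Centre (45 mm from either end) of long round-headed wooden clothes peg long1: 90 mm long, about 30 g; z axis from legs to head. Lower 36 mm: two flat legs (each 7 x 20 mm, together 22 x 20) with an 8 mm slot astride a tray wall (loose, leans up to 5 degrees, lifts straight off); above: round body 23 mm across, neck 18 mm, head 24 mm. Starts upright, leg ends 14 mm and top 104 mm above the ledge.
- long1_head (a point): Centre of the head of long1, 11 mm below its top and 34 mm from its centre along its z axis; a round grip 24 mm across, 22 mm tall, can be gripped from above at any yaw.
- long2_mid (a point): Centre (45 mm from either end) of long round-headed wooden clothes peg long2: 90 mm long, about 30 g; z axis from legs to head. Lower 36 mm: two flat legs (each 7 x 20 mm, together 22 x 20) with an 8 mm slot astride a tray wall (loose, leans up to 5 degrees, lifts straight off); above: round body 23 mm across, neck 18 mm, head 24 mm. Starts upright, leg ends 14 mm and top 104 mm above the ledge.
- long2_head (a point): Centre of the head of long2, 11 mm below its top and 34 mm from its centre along its z axis; a round grip 24 mm across, 22 mm tall, can be gripped from above at any yaw.
- long3_mid (a point): Centre (45 mm from either end) of long round-headed wooden clothes peg long3: 90 mm long, about 30 g; z axis from legs to head. Lower 36 mm: two flat legs (each 7 x 20 mm, together 22 x 20) with an 8 mm slot astride a tray wall (loose, leans up to 5 degrees, lifts straight off); above: round body 23 mm across, neck 18 mm, head 24 mm. Starts upright, leg ends 14 mm and top 104 mm above the ledge.
- long3_head (a point): Centre of the head of long3, 11 mm below its top and 34 mm from its centre along its z axis; a round grip 24 mm across, 22 mm tall, can be gripped from above at any yaw.
- short1_mid (a point): Centre of short square-headed wooden clothes peg short1: 60 mm long, 22 by 18 mm, astride a long tray wall, its top 70 mm above the ledge. It stays where it is.
- short2_mid (a point): Centre of short square-headed wooden clothes peg short2: 60 mm long, 22 by 18 mm, astride a long tray wall, its top 70 mm above the ledge. It stays where it is.
- bottle: Closed teal bottle, 66 mm across, 170 mm tall, standing loose beside the tray. Origin: centre of its underside.
- can: Closed metal can, 56 mm across, 110 mm tall, standing loose beside the tray. Origin: centre of its underside.
- soap: Cream-coloured bar of soap lying in the tray, 55 by 90 by 30 mm. Origin: centre of its underside.
- tin: Closed grey pot, 56 mm across, 90 mm tall, standing loose between tray and jar. Origin: centre of its underside.
- bowl: Ceramic pod bowl, 110 mm across the rim, 50 mm tall, standing loose. Origin: centre of its underside.
- brush: Round scrub brush lying bristles down, 70 mm across, 50 mm tall with its knob. Origin: centre of its underside.

How it is judged:
By the outcome, as a careful person would: the job done as asked, in the order asked, and still so for the second after the job is handed in, with the robot touching nothing.
It also fails if it takes over 72 s, if anything falls off the work surface, if the arm or the gripper's body presses on something with over 40 N, if the wrist force passes 120 N, or if a joint passes its speed limit or range.

### The arm

A 7-joint arm with a two-finger parallel gripper is mounted at the origin on the work surface. World frame = base frame: x ahead of the robot, y to its left, z up, the work surface at z = 0. Lengths are in m, angles in rad, forces in N, time in s.
With the tool pointing down it reaches from about 0.4 to 0.875 m from the base axis. Payload 6.5 kg.
Tool frame: the origin (TCP) lies between the finger pads; the fingertips stand 22 mm ahead of it and the grasp point (between the pads) lies 3 mm ahead of it (arm.nose_length is the z of the fingertips in the tool frame, in m); z points along the fingers, y is the line along which they close (so a half turn about z gives the same grasp; the last joint's range is limited). The gripper opens to 88 mm and grips with 3 to 60 N. Pads are 18 mm wide; open, the fingers measure 123 mm over their backs; the gripper's body (75 mm by 187 mm) begins 45 mm behind the grasp point.
Start: joints at [1.105, 0.536, -0.004, 1.538, 0.003, 1.067, -0.071], TCP at [0.253, -0.599, 0.261] pointing down, gripper open.
Joint ranges: [-2.7, 2.7], [-0.37, 2.16], [-1.27, 1.26], [0.24, 2.4], [-1.31, 4.45], [0.19, 1.91], [-2.76, 2.76]. Speed limits (rad/s): [2.39, 2.39, 3.14, 3.14, 3.14, 3.14, 3.14].

### API

Orientations are given as a rotation vector (axis times angle).
In Python, from rig import arm gives the robot as it stands.
- The arm moves only by the tool send_rows, never from a script. Its argument "increments" is a list of rows, each an object of numbers: "dx", "dy", "dz": the shift along the world's x, y, z each as a share of 0.1 m, from -1 to 1; "wx", "wy", "wz": the turn, a rotation vector about the world's x, y, z each as a share of 45 degrees, from -1 to 1. In form: [{"dx": .., "dy": .., "dz": .., "wx": .., "wy": .., "wz": ..}, ...]. A call has 1 to 12 rows; each row shifts and turns the commanded pose from where the row before left it; what a row does not reach is not made up. A row lasts 1/12 s, in which the tool goes at most 41.7 mm and 7.16 degrees, less where a joint would pass 70% of its speed; a pose out of reach is approached as far as the arm can. A call with a number of a shift or a turn outside -1 to 1 is refused whole. A call with a gripper value outside its range is refused whole. "grip" is the closure, from -1 (fully open) to 1 (shut), set as the call begins (left out, the last holds). The fingers move at their own pace and stop on an object; "squeeze" is the grip in N (left out, the last holds). Time passes only in rows, so rows that do not move let the fingers close. It gives the time, the measured TCP pose, the force, the opening and the grip force at its end, in the units of the state.
- arm.get_obs(): the state, without advancing time (a new reading comes with each control period).
- arm.capture(name): name is "side" or "top" or "wrist"; returns a dict with "pixels" (400x640x3 uint8, red, green, blue), "vertical_fov" (degrees; the focal length in pixels is half the picture's height over the tangent of half this angle, whatever the lens; pixels are square), "cx", "cy" (the principal point, pixels), "D" ([k1, k2, p1, p2, k3] as OpenCV has them; the pictures are not rectified), "camera_from_world" (4x4, takes a point from world to camera coordinates); the wrist camera has in their place "tool_from_camera" (4x4, takes a point from camera to tool coordinates, whose origin is the TCP and whose axes are the flange's). Camera axes: x right, y down, z forward; pixel columns grow to the right and rows downward; lengths in m; the calibration is good to about 2 mm. A picture is of the moment at which its call begins: read the wrist's pose just before it. There is no depth.
- arm.hand_in(): hands the job in; it is judged then, once.
The state is a dict: "time": time; "joint_positions": joint angles; "joint_velocities": joint speeds; "effort": joint torques, N m; "tcp_pos": TCP position; "eef_rot": TCP orientation; "contact_force": force on the tool from outside, world axes, zero at the start; "torque": the same for the moment, N m; "width": finger opening in m; "gripper_force": force on a finger pad.
Only numpy, scipy, OpenCV 4.12 (cv2) and the standard library are available. Lean on these libraries where they do the work, as an engineer would, in place of code of your own. Each camera call takes 0.05 s, during which the arm holds its last target. There are 200 camera calls.

## Working session

There is one attempt and no reset: what is moved stays moved. The work goes in short steps, Python scripts to look and compute and a tool call to move; the robot and the scene stay as the last step left them, time stands still between calls to the robot, and variables do not carry over. Pictures are saved under pics/ and viewed, at most 10 in all, crops included, and the job is handed in when it is done.

Besides the shell and the picture viewer there is one more tool, called after ">>>" as name([rows], argument=value, ...), one row to a line, values as JSON. send_rows: Moves the arm, as the interface text tells. Shift numbers are shares of 0.1 m and turn numbers shares of 45 degrees, none past 1 either way. Its arguments: {"type":"object","properties":{"increments":{"type":"array"},"grip":{"type":"number"},"squeeze":{"type":"number"}},"required":["increments"]}

```bash
mkdir -p pics; cat > h.py <<'E'
import numpy as np, cv2
from rig import arm
def K(c):
    f=200/np.tan(np.radians(c["vertical_fov"])/2)
    return np.array([[f,0,c["cx"]],[0,f,c["cy"]],[0,0,1.]])
def shot(name):
    o=arm.get_obs(); c=arm.capture(name)
    if name=="wrist":
        T=np.eye(4);T[:3,:3]=cv2.Rodrigues(np.array(o["eef_rot"],float))[0];T[:3,3]=o["tcp_pos"]
        c["camera_from_world"]=np.linalg.inv(T@np.array(c["tool_from_camera"]))
    c["camera_from_world"]=np.array(c["camera_from_world"]);return c
def save(c,fn): cv2.imwrite("pics/"+fn,cv2.cvtColor(np.array(c["pixels"]),cv2.COLOR_RGB2BGR))
def ray(c,uv):
    p=cv2.undistortPoints(np.array([[uv]],float),K(c),np.array(c["D"],float))[0,0]
    M=c["camera_from_world"];R=M[:3,:3];o=-R.T@M[:3,3]
    return o,R.T@np.array([p[0],p[1],1])
def at(c,uv,z):
    o,d=ray(c,uv);return (o+d*(z-o[2])/d[2])
def proj(c,P):
    M=c["camera_from_world"]
    return cv2.projectPoints(np.array(P,float).reshape(-1,3),cv2.Rodrigues(M[:3,:3])[0],M[:3,3],K(c),np.array(c["D"],float))[0][:,0]
E
python3 - <<'E'
from h import *
import pickle
o=arm.get_obs();print(o)
print(arm.nose_length)
for n in("top","side"):
    c=shot(n);save(c,n+"0.png");pickle.dump(c,open(n+".pkl","wb"))
    M=c["camera_from_world"];print(n,-M[:3,:3].T@M[:3,3],M[2,:3],c["vertical_fov"],c["D"])
E
```

```text
{'time': 0.0, 'joint_positions': array([ 1.10481832,  0.53720183, -0.00442384,  1.53884894,  0.00261805,
        1.06727045, -0.0712087 ]), 'joint_velocities': array([-0.00126647,  0.0006735 ,  0.00251639,  0.00032968, -0.00071144,
       -0.00206182, -0.00075329]), 'effort': array([-4.64870391e-04, -5.70993519e+01,  9.90712233e-01, -2.51603526e+01,
       -5.61973325e-02,  1.78486202e-02,  1.87913524e-04]), 'tcp_pos': array([ 0.25274473, -0.5982376 ,  0.2598255 ]), 'eef_rot': array([-3.07740093e+00, -6.23559273e-01,  7.65405725e-04]), 'contact_force': array([0.19285109, 0.8682033 , 1.61089725]), 'torque': array([0.02190122, 0.01185073, 0.04403777]), 'gripper_force': 0.0, 'width': 0.08788316720864135}
0.022
top [ 0.36661896 -0.00131112  1.15492247] [ 0.18490834 -0.00131922 -0.98275489] 45.66246631626041 [-0.07428449  0.          0.          0.          0.        ]
side [0.32355817 0.64278556 0.84107477] [ 0.22566703 -0.66576154 -0.71122146] 51.26215345221389 [0.00829613 0.         0.         0.         0.        ]
```

View pics/top0.png

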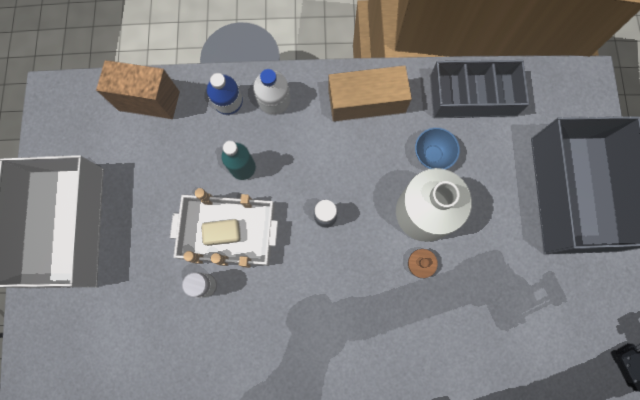

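View pics/side0.png

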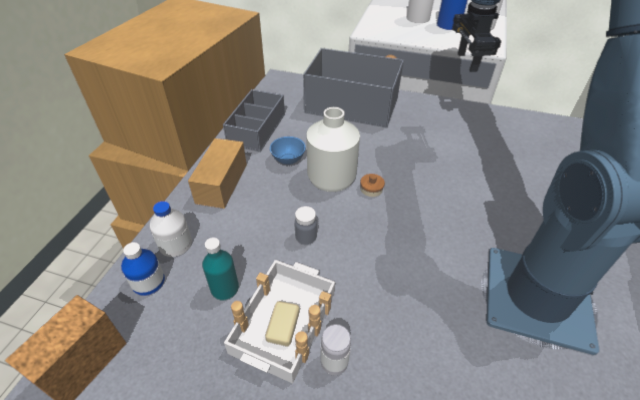

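The top view shows the tray at about (223,230), the long pegs at about (200,194), (189,257) and (217,259), the short ones at (246,200) and (243,261), and the jar mouth at (446,194). The side view agrees: longs at (239,313), (315,316), (302,343), jar mouth (334,117). I'll zoom in next.

```bash
python3 - <<'E'
import pickle,cv2,numpy as np
t=cv2.imread("pics/top0.png");s=cv2.imread("pics/side0.png")
z=lambda i,x,y,w,h,k:cv2.resize(i[y:y+h,x:x+w],None,fx=k,fy=k,interpolation=cv2.INTER_CUBIC)
a=z(t,165,180,130,95,4) #520x380
b=z(t,400,165,70,48,4) #280x192
c=z(s,222,260,130,100,4)
im=np.zeros((580,800,3),np.uint8)
im[:380,:520]=a; im[:192,520:800]=b
im[380:580,:]=0
d=z(s,300,100,70,47,4); im[192:380,520:800]=d
im2=np.zeros((400,520,3),np.uint8);im2[:]=c
cv2.imwrite("pics/z1.png",im[:380]);cv2.imwrite("pics/z2.png",im2)
E
```

```text
(no output)
```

View pics/z1.png

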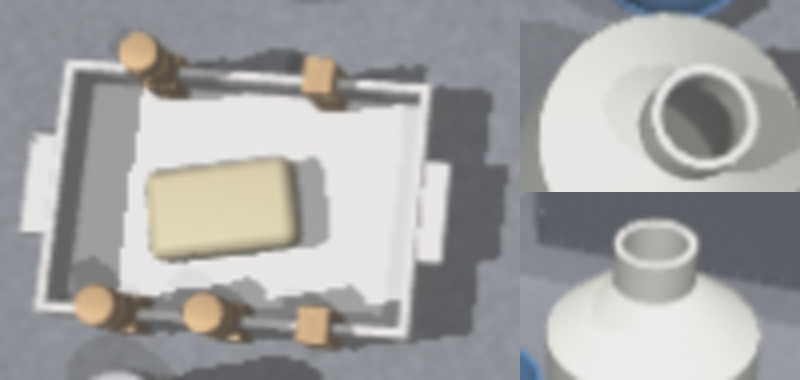

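View pics/z2.png

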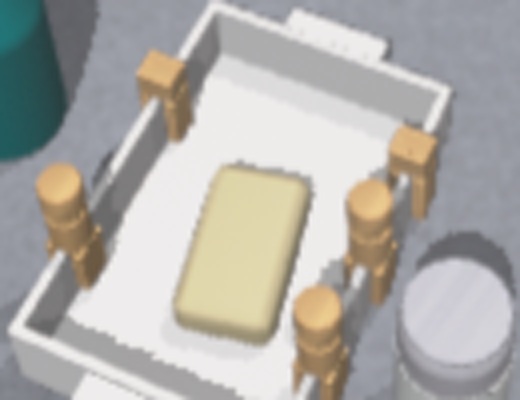

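```bash
python3 - <<'E'
import pickle,numpy as np
import h
t=pickle.load(open("top.pkl","rb"));s=pickle.load(open("side.pkl","rb"))
def tri(a,b):
    A=[];B=[]
    for c,u in((t,a),(s,b)):
        o,d=h.ray(c,u);d/=np.linalg.norm(d);P=np.eye(3)-np.outer(d,d);A.append(P);B.append(P@o)
    return np.linalg.lstsq(np.vstack(A),np.hstack(B),rcond=None)[0]
z=lambda u,v:(165+u/4-.4,180+v/4-.4)
y=lambda u,v:(222+u/4-.4,260+v/4-.4)
for n,a,b,hh in(("A",z(139,53),y(60,184),.1),("B",z(96,306),y(318,307),.1),("C",z(204,313),y(368,202),.1),("mouth",(445.6,194.1),(333.6,112.6),.225)):
    print(n,tri(a,b).round(4),h.at(t,a,hh).round(4),h.at(s,b,hh).round(4))
for n,p in(("c00",z(72,65)),("c10",z(428,90)),("c11",z(405,333)),("c01",z(40,307))):print(n,h.at(t,p,.05).round(4))
for n,p,hh in(("bottle",(230,147),.17),("can",(194,284),.11),("tin",(325,208),.09),("short1",z(320,75),.07),("short2",z(313,325),.07)):print(n,h.at(t,p,hh).round(3))
E
```

```text
A [0.6059 0.2831 0.1003] [0.6058 0.2831 0.1   ] [0.6061 0.283  0.1   ]
B [0.4622 0.3046 0.1004] [0.4618 0.3047 0.1   ] [0.4627 0.3045 0.1   ]
C [0.457  0.2443 0.0981] [0.4564 0.2437 0.1   ] [0.4572 0.2453 0.1   ]
mouth [ 0.5611 -0.2463  0.2234] [ 0.5602 -0.2459  0.225 ] [ 0.5611 -0.2441  0.225 ]
c00 [0.611  0.3371 0.05  ]
c10 [0.5893 0.1232 0.05  ]
c11 [0.446  0.1378 0.05  ]
c01 [0.4665 0.3524 0.05  ]
bottle [0.69  0.199 0.17 ]
can [0.399 0.289 0.11 ]
tin [ 0.564 -0.003  0.09 ]
short1 [0.596 0.184 0.07 ]
short2 [0.45  0.188 0.07 ]
```

>>> send_rows([
  {"dx": 0.24, "dy": 0.3, "dz": 0.06, "wz": -0.053},
  {"dx": 0.24, "dy": 0.3, "dz": 0.06, "wz": -0.053},
  {"dx": 0.24, "dy": 0.3, "dz": 0.06, "wz": -0.053},
  {"dx": 0.24, "dy": 0.3, "dz": 0.06, "wz": -0.053},
  {"dx": 0.24, "dy": 0.3, "dz": 0.06, "wz": -0.053},
  {"dx": 0.24, "dy": 0.3, "dz": 0.06, "wz": -0.053},
  {"dx": 0.24, "dy": 0.3, "dz": 0.06, "wz": -0.053},
  {"dx": 0.24, "dy": 0.3, "dz": 0.06, "wz": -0.053},
  {"dx": 0.24, "dy": 0.3, "dz": 0.06, "wz": -0.053},
  {"dx": 0.24, "dy": 0.3, "dz": 0.06, "wz": -0.053},
  {"dx": 0.24, "dy": 0.3, "dz": 0.06, "wz": -0.053},
  {"dx": 0.24, "dy": 0.3, "dz": 0.06, "wz": -0.053},
], grip=0, squeeze=15)

```text
validation failed for argument at $.in...
```

>>> send_rows([
  {"dx": -0.06, "dy": 0.36},
  {"dx": -0.06, "dy": 0.36},
  {"dx": -0.06, "dy": 0.36},
  {"dx": -0.06, "dy": 0.36},
  {"dx": -0.06, "dy": 0.36},
  {"dx": -0.06, "dy": 0.36},
  {"dx": -0.06, "dy": 0.36},
  {"dx": -0.06, "dy": 0.36},
  {"dx": -0.06, "dy": 0.36},
  {"dx": -0.06, "dy": 0.36},
  {"dx": -0.06, "dy": 0.36},
  {"dx": -0.06, "dy": 0.36},
])

```text
validation failed for argument at $.in...
```

>>> send_rows([
  {"dx": 0.24, "dy": 0.3, "dz": 0.06, "wx": 0, "wy": 0, "wz": -0.05},
  {"dx": 0.24, "dy": 0.3, "dz": 0.06, "wx": 0, "wy": 0, "wz": -0.05},
], grip=0, squeeze=15)

```text
time: 0.27
tcp_pos: [0.299, -0.5392, 0.2718]
eef_rot: [-3.102, -0.491, 0.003]
contact_force: [1.5, 0.8, 0.5]
width: 0.0767
gripper_force: 0.0
```

>>> send_rows([
  {"dx": 0.24, "dy": 0.3, "dz": 0.06, "wx": 0, "wy": 0, "wz": -0.05},
  {"dx": 0.24, "dy": 0.3, "dz": 0.06, "wx": 0, "wy": 0, "wz": -0.05},
  {"dx": 0.24, "dy": 0.3, "dz": 0.06, "wx": 0, "wy": 0, "wz": -0.05},
  {"dx": 0.24, "dy": 0.3, "dz": 0.06, "wx": 0, "wy": 0, "wz": -0.05},
  {"dx": 0.24, "dy": 0.3, "dz": 0.06, "wx": 0, "wy": 0, "wz": -0.05},
  {"dx": 0.24, "dy": 0.3, "dz": 0.06, "wx": 0, "wy": 0, "wz": -0.05},
  {"dx": 0.24, "dy": 0.3, "dz": 0.06, "wx": 0, "wy": 0, "wz": -0.05},
  {"dx": 0.24, "dy": 0.3, "dz": 0.06, "wx": 0, "wy": 0, "wz": -0.05},
  {"dx": 0.24, "dy": 0.3, "dz": 0.06, "wx": 0, "wy": 0, "wz": -0.05},
  {"dx": 0.24, "dy": 0.3, "dz": 0.06, "wx": 0, "wy": 0, "wz": -0.07},
])

```text
time: 1.1
tcp_pos: [0.5416, -0.237, 0.3328]
eef_rot: [-3.138, 0.14, 0.001]
contact_force: [-0.1, -0.3, -0.3]
width: 0.0442
gripper_force: 0.0
```

>>> send_rows([
  {"dx": -0.06, "dy": 0.36, "dz": 0, "wx": 0, "wy": 0, "wz": 0},
  {"dx": -0.06, "dy": 0.36, "dz": 0, "wx": 0, "wy": 0, "wz": 0},
  {"dx": -0.06, "dy": 0.36, "dz": 0, "wx": 0, "wy": 0, "wz": 0},
  {"dx": -0.06, "dy": 0.36, "dz": 0, "wx": 0, "wy": 0, "wz": 0},
  {"dx": -0.06, "dy": 0.36, "dz": 0, "wx": 0, "wy": 0, "wz": 0},
  {"dx": -0.06, "dy": 0.36, "dz": 0, "wx": 0, "wy": 0, "wz": 0},
  {"dx": -0.06, "dy": 0.36, "dz": 0, "wx": 0, "wy": 0, "wz": 0},
  {"dx": -0.06, "dy": 0.36, "dz": 0, "wx": 0, "wy": 0, "wz": 0},
  {"dx": -0.06, "dy": 0.36, "dz": 0, "wx": 0, "wy": 0, "wz": 0},
  {"dx": -0.06, "dy": 0.36, "dz": 0, "wx": 0, "wy": 0, "wz": 0},
  {"dx": -0.06, "dy": 0.36, "dz": 0, "wx": 0, "wy": 0, "wz": 0},
  {"dx": -0.06, "dy": 0.36, "dz": 0, "wx": 0, "wy": 0, "wz": 0},
])

```text
time: 2.1
tcp_pos: [0.4682, 0.1947, 0.3326]
eef_rot: [3.138, -0.137, -0.0]
contact_force: [-0.2, 0.3, 0.7]
width: 0.044
gripper_force: 0.0
```

>>> send_rows([
  {"dx": -0.02, "dy": 0.36, "dz": -0.1, "wx": 0, "wy": 0, "wz": 0},
  {"dx": -0.02, "dy": 0.36, "dz": -0.1, "wx": 0, "wy": 0, "wz": 0},
  {"dx": -0.02, "dy": 0.36, "dz": -0.1, "wx": 0, "wy": 0, "wz": 0},
  {"dx": 0, "dy": 0.02, "dz": -0.35, "wx": 0, "wy": 0, "wz": 0},
  {"dx": 0, "dy": 0, "dz": -0.35, "wx": 0, "wy": 0, "wz": 0},
  {"dx": 0, "dy": 0, "dz": -0.3, "wx": 0, "wy": 0, "wz": 0},
  {"dx": 0, "dy": 0, "dz": 0, "wx": 0, "wy": 0, "wz": 0},
])

```text
time: 2.68
tcp_pos: [0.4596, 0.3008, 0.1969]
eef_rot: [3.132, -0.135, -0.014]
contact_force: [-0.6, -1.3, -0.9]
width: 0.0442
gripper_force: 0.0
```

```bash
python3 - <<'E'
from h import *
c=shot("wrist");print(arm.get_obs()["tcp_pos"],arm.get_obs()["joint_positions"])
for n,p in(("A",(.606,.283,.104)),("B",(.462,.3046,.104)),("C",(.457,.2443,.104))):
    q=proj(c,p)[0];print(n,q);c["pixels"]=np.ascontiguousarray(c["pixels"]);cv2.circle(c["pixels"],tuple(int(v) for v in q),3,(255,0,0),-1)
save(c,"w1.png")
E
```

```text
[0.46114081 0.30187182 0.20013761] [-0.39597672  0.47273149 -0.3429329   1.83479067  0.1998867   0.87472398
 -2.49155387]
A [321.97390656 -19.27247126]
B [308.40834952 207.12911424]
C [389.93489963 206.616575  ]
```

View pics/w1.png

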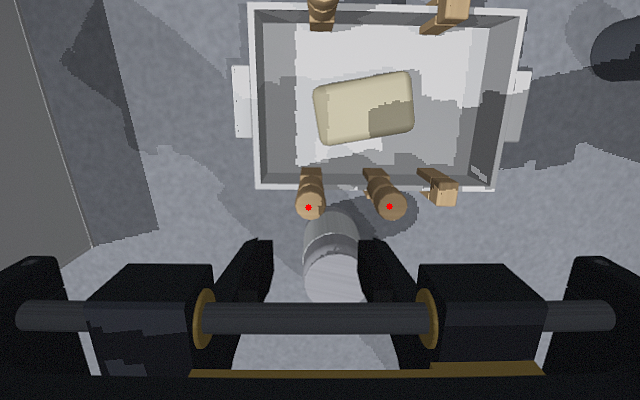

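The wrist view shows the predicted head centres landing on the heads: B at (309,207) and C at (390,207). The can is below and clear of the fingers, so I can go down.

>>> send_rows([
  {"dx": 0.01, "dy": 0.03, "dz": -0.3, "wx": 0, "wy": 0, "wz": 0},
  {"dx": 0, "dy": 0, "dz": -0.3, "wx": 0, "wy": 0, "wz": 0},
  {"dx": 0, "dy": 0, "dz": -0.25, "wx": 0, "wy": 0, "wz": 0},
  {"dx": 0, "dy": 0, "dz": -0.17, "wx": 0, "wy": 0, "wz": 0},
  {"dx": 0, "dy": 0, "dz": 0, "wx": 0, "wy": 0, "wz": 0},
  {"dx": 0, "dy": 0, "dz": 0, "wx": 0, "wy": 0, "wz": 0},
])

```text
time: 3.23
tcp_pos: [0.4649, 0.3067, 0.1022]
eef_rot: [-3.138, 0.137, -0.002]
contact_force: [0.6, 0.4, 0.0]
width: 0.0442
gripper_force: 0.0
```

>>> send_rows([
  {"dx": 0, "dy": 0, "dz": 0, "wx": 0, "wy": 0, "wz": 0},
  {"dx": 0, "dy": 0, "dz": 0, "wx": 0, "wy": 0, "wz": 0},
  {"dx": 0, "dy": 0, "dz": 0, "wx": 0, "wy": 0, "wz": 0},
  {"dx": 0, "dy": 0, "dz": 0, "wx": 0, "wy": 0, "wz": 0},
  {"dx": 0, "dy": 0, "dz": 0, "wx": 0, "wy": 0, "wz": 0},
  {"dx": 0, "dy": 0, "dz": 0, "wx": 0, "wy": 0, "wz": 0},
], grip=1, squeeze=15)

```text
time: 3.73
tcp_pos: [0.4649, 0.3067, 0.1019]
eef_rot: [-3.138, 0.137, -0.003]
contact_force: [-0.0, -0.7, 7.6]
width: 0.0239
gripper_force: 14.6
```

>>> send_rows([
  {"dx": 0, "dy": 0, "dz": 0.1, "wx": 0, "wy": 0, "wz": 0},
  {"dx": 0, "dy": 0, "dz": 0.2, "wx": 0, "wy": 0, "wz": 0},
  {"dx": 0, "dy": 0, "dz": 0.3, "wx": 0, "wy": 0, "wz": 0},
  {"dx": 0, "dy": 0, "dz": 0.35, "wx": 0, "wy": 0, "wz": 0},
  {"dx": 0, "dy": 0, "dz": 0.35, "wx": 0, "wy": 0, "wz": 0},
  {"dx": 0, "dy": 0, "dz": 0.35, "wx": 0, "wy": 0, "wz": 0},
  {"dx": 0, "dy": 0, "dz": 0.3, "wx": 0, "wy": 0, "wz": 0},
  {"dx": 0.03, "dy": -0.1, "dz": 0.2, "wx": 0, "wy": 0, "wz": 0},
  {"dx": 0.03, "dy": -0.2, "dz": 0.15, "wx": 0, "wy": 0, "wz": 0},
  {"dx": 0.05, "dy": -0.35, "dz": 0, "wx": 0, "wy": 0, "wz": 0},
  {"dx": 0.05, "dy": -0.35, "dz": 0, "wx": 0, "wy": 0, "wz": 0},
  {"dx": 0.05, "dy": -0.35, "dz": 0, "wx": 0, "wy": 0, "wz": 0},
])

```text
time: 4.73
tcp_pos: [0.4847, 0.17, 0.3317]
eef_rot: [-3.138, 0.135, -0.001]
contact_force: [0.7, -0.9, -1.2]
width: 0.0237
gripper_force: 14.8
```

>>> send_rows([
  {"dx": 0.06, "dy": -0.36, "dz": 0, "wx": 0, "wy": 0, "wz": 0},
  {"dx": 0.06, "dy": -0.36, "dz": 0, "wx": 0, "wy": 0, "wz": 0},
  {"dx": 0.06, "dy": -0.36, "dz": 0, "wx": 0, "wy": 0, "wz": 0},
  {"dx": 0.06, "dy": -0.36, "dz": 0, "wx": 0, "wy": 0, "wz": 0},
  {"dx": 0.06, "dy": -0.36, "dz": 0, "wx": 0, "wy": 0, "wz": 0},
  {"dx": 0.06, "dy": -0.36, "dz": 0, "wx": 0, "wy": 0, "wz": 0},
  {"dx": 0.06, "dy": -0.36, "dz": 0, "wx": 0, "wy": 0, "wz": 0},
  {"dx": 0.06, "dy": -0.36, "dz": 0, "wx": 0, "wy": 0, "wz": 0},
  {"dx": 0.06, "dy": -0.36, "dz": 0, "wx": 0, "wy": 0, "wz": 0},
  {"dx": 0.06, "dy": -0.36, "dz": 0, "wx": 0, "wy": 0, "wz": 0},
  {"dx": 0.06, "dy": -0.3, "dz": 0, "wx": 0, "wy": 0, "wz": 0},
  {"dx": 0.05, "dy": -0.2, "dz": 0, "wx": 0, "wy": 0, "wz": 0},
])

```text
time: 5.73
tcp_pos: [0.5552, -0.2426, 0.3312]
eef_rot: [3.137, -0.142, -0.0]
contact_force: [0.3, 0.1, -0.4]
width: 0.0236
gripper_force: 14.8
```

>>> send_rows([
  {"dx": 0, "dy": -0.05, "dz": 0, "wx": 0, "wy": 0, "wz": 0},
  {"dx": 0, "dy": 0, "dz": 0, "wx": 0, "wy": 0, "wz": 0},
  {"dx": 0, "dy": 0, "dz": 0, "wx": 0, "wy": 0, "wz": 0},
])

```text
time: 5.98
tcp_pos: [0.5559, -0.2423, 0.3308]
eef_rot: [-3.137, 0.135, 0.0]
contact_force: [0.1, 0.2, -0.7]
width: 0.0235
gripper_force: 14.8
```

```bash
python3 - <<'E'
from h import *
o=arm.get_obs();print(o["tcp_pos"],o["eef_rot"],o["width"],o["joint_positions"])
im=[]
for n in("side","wrist"):
    c=shot(n);P=np.array(o["tcp_pos"])
    for p in((.5607,-.2455,.225),P-[0,0,.082]): print(n,proj(c,p)[0])
    b=cv2.cvtColor(np.array(c["pixels"]),cv2.COLOR_RGB2BGR)
    if n=="side": b=cv2.resize(b[50:175,280:405],None,fx=3.2,fy=3.2,interpolation=cv2.INTER_CUBIC)
    else: b=b[:,120:520]
    im.append(b)
cv2.imwrite("pics/j1.png",np.hstack(im))
E
```

```text
[ 0.55585162 -0.24225435  0.33080898] [-3.13735724e+00  1.35109601e-01  4.87708666e-04] 0.023480450729361287 [ 0.39802355  0.40018697 -0.08228014  1.57645678  0.0335316   1.16703131
 -1.3478532 ]
side [333.89941608 112.32826153]
side [335.64911672 105.42092855]
wrist [319.23571919 199.07822634]
wrist [315.65928131 216.01661408]
```

View pics/j1.png

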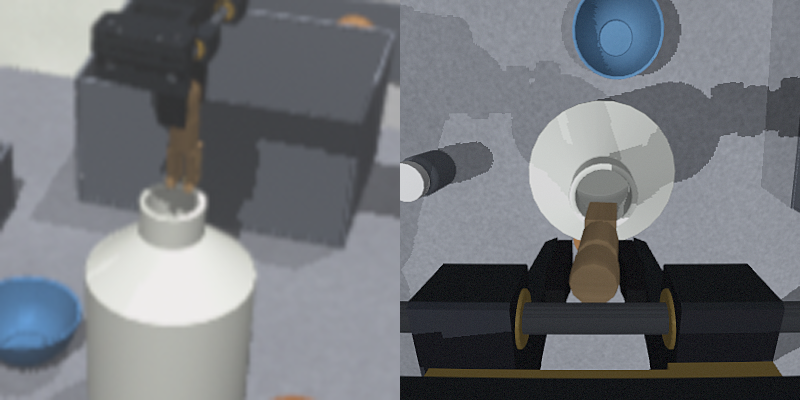

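Both views show peg B held upright just above the mouth. In the wrist view the leg end is at about (321,215) and the mouth centre at about (323,190), so the peg needs to move about 6 mm in +x and 2 mm in -y.

>>> send_rows([
  {"dx": 0.065, "dy": -0.02, "dz": 0, "wx": 0, "wy": 0, "wz": 0},
  {"dx": 0, "dy": 0, "dz": 0, "wx": 0, "wy": 0, "wz": 0},
  {"dx": 0, "dy": 0, "dz": -0.1, "wx": 0, "wy": 0, "wz": 0},
  {"dx": 0, "dy": 0, "dz": -0.1, "wx": 0, "wy": 0, "wz": 0},
  {"dx": 0, "dy": 0, "dz": -0.1, "wx": 0, "wy": 0, "wz": 0},
  {"dx": 0, "dy": 0, "dz": -0.05, "wx": 0, "wy": 0, "wz": 0},
  {"dx": 0, "dy": 0, "dz": 0, "wx": 0, "wy": 0, "wz": 0},
])

```text
time: 6.67
tcp_pos: [0.5614, -0.2453, 0.2935]
eef_rot: [-3.137, 0.137, 0.006]
contact_force: [-0.2, 0.2, -0.6]
width: 0.0237
gripper_force: 14.8
```

```bash
python3 - <<'E'
from h import *
o=arm.get_obs();print(o["tcp_pos"],o["contact_force"],o["torque"])
im=[]
for n in("side","wrist"):
    c=shot(n)
    b=cv2.cvtColor(np.array(c["pixels"]),cv2.COLOR_RGB2BGR)
    if n=="side": b=cv2.resize(b[70:150,295:375],None,fx=5,fy=5,interpolation=cv2.INTER_CUBIC)
    else: b=cv2.resize(b[120:320,220:420],None,fx=2,fy=2)
    im.append(b)
cv2.imwrite("pics/j2.png",np.hstack(im))
E
```

```text
[ 0.56143009 -0.2453139   0.29347587] [-0.18766798  0.17336917 -0.59236629] [0.03844609 0.0501686  0.02912014]
```

View pics/j2.png

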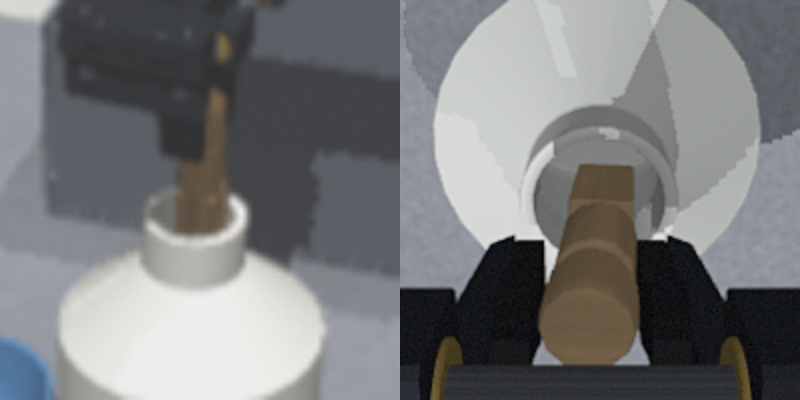

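The views show the legs already inside the neck and well centred, with no contact force. I'll lower it and let go.

>>> send_rows([
  {"dx": 0, "dy": 0, "dz": -0.13, "wx": 0, "wy": 0, "wz": 0},
  {"dx": 0, "dy": 0, "dz": -0.13, "wx": 0, "wy": 0, "wz": 0},
  {"dx": 0, "dy": 0, "dz": -0.1, "wx": 0, "wy": 0, "wz": 0},
  {"dx": 0, "dy": 0, "dz": 0, "wx": 0, "wy": 0, "wz": 0},
  {"dx": 0, "dy": 0, "dz": 0, "wx": 0, "wy": 0, "wz": 0},
])

```text
time: 7.18
tcp_pos: [0.5624, -0.2457, 0.2597]
eef_rot: [-3.138, 0.137, 0.001]
contact_force: [0.0, -0.8, 0.1]
width: 0.0237
gripper_force: 14.8
```

>>> send_rows([
  {"dx": 0, "dy": 0, "dz": 0, "wx": 0, "wy": 0, "wz": 0},
  {"dx": 0, "dy": 0, "dz": 0, "wx": 0, "wy": 0, "wz": 0},
  {"dx": 0, "dy": 0, "dz": 0, "wx": 0, "wy": 0, "wz": 0},
  {"dx": 0, "dy": 0, "dz": 0, "wx": 0, "wy": 0, "wz": 0},
  {"dx": 0, "dy": 0, "dz": 0, "wx": 0, "wy": 0, "wz": 0},
  {"dx": 0, "dy": 0, "dz": 0, "wx": 0, "wy": 0, "wz": 0},
  {"dx": 0, "dy": 0, "dz": 0.2, "wx": 0, "wy": 0, "wz": 0},
  {"dx": 0, "dy": 0, "dz": 0.3, "wx": 0, "wy": 0, "wz": 0},
  {"dx": 0, "dy": 0, "dz": 0.2, "wx": 0, "wy": 0, "wz": 0},
  {"dx": 0, "dy": 0, "dz": 0, "wx": 0, "wy": 0, "wz": 0},
  {"dx": 0, "dy": 0, "dz": 0, "wx": 0, "wy": 0, "wz": 0},
], grip=0)

```text
time: 8.1
tcp_pos: [0.5631, -0.2459, 0.3308]
eef_rot: [3.138, -0.137, 0.004]
contact_force: [0.7, 0.1, 0.1]
width: 0.0439
gripper_force: 0.0
```

```bash
python3 - <<'E'
from h import *
import pickle
o=arm.get_obs();print(o["tcp_pos"])
im=[]
for n in("side","wrist"):
    c=shot(n)
    b=cv2.cvtColor(np.array(c["pixels"]),cv2.COLOR_RGB2BGR)
    if n=="side": 
        d=np.abs(b.astype(int)-cv2.cvtColor(np.array(pickle.load(open("side.pkl","rb"))["pixels"]),cv2.COLOR_RGB2BGR)).max(2)
        print("jar body diff",d[130:185,305:360].mean())
        b=b[:,160:480]
    else: b=b[:,120:520]
    im.append(b)
cv2.imwrite("pics/j3.png",np.hstack(im))
E
```

```text
[ 0.56305389 -0.24592406  0.33083768]
jar body diff 1.8267768595041323
```

View pics/j3.png

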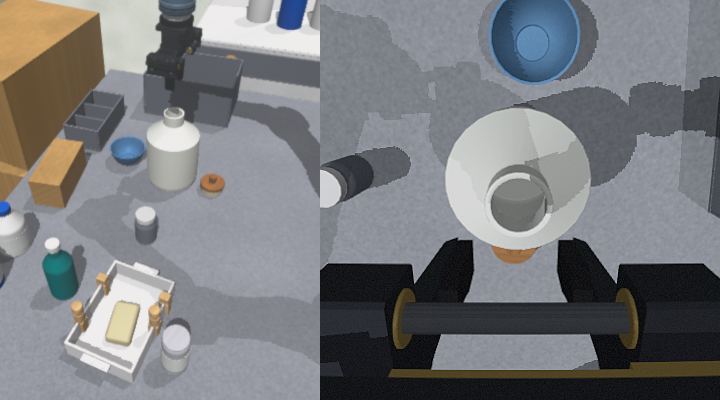

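Peg B has gone into the jar: the mouth at (520,205) in the picture is clear and the jar hasn't moved. Next is C.

>>> send_rows([
  {"dx": -0.08, "dy": 0.37, "dz": 0, "wx": 0, "wy": 0, "wz": 0},
  {"dx": -0.08, "dy": 0.37, "dz": 0, "wx": 0, "wy": 0, "wz": 0},
  {"dx": -0.08, "dy": 0.37, "dz": 0, "wx": 0, "wy": 0, "wz": 0},
  {"dx": -0.08, "dy": 0.37, "dz": 0, "wx": 0, "wy": 0, "wz": 0},
  {"dx": -0.08, "dy": 0.37, "dz": 0, "wx": 0, "wy": 0, "wz": 0},
  {"dx": -0.08, "dy": 0.37, "dz": 0, "wx": 0, "wy": 0, "wz": 0},
  {"dx": -0.08, "dy": 0.37, "dz": 0, "wx": 0, "wy": 0, "wz": 0},
  {"dx": -0.08, "dy": 0.37, "dz": 0, "wx": 0, "wy": 0, "wz": 0},
  {"dx": -0.08, "dy": 0.37, "dz": 0, "wx": 0, "wy": 0, "wz": 0},
  {"dx": -0.08, "dy": 0.37, "dz": 0, "wx": 0, "wy": 0, "wz": 0},
  {"dx": -0.08, "dy": 0.37, "dz": 0, "wx": 0, "wy": 0, "wz": 0},
  {"dx": -0.08, "dy": 0.37, "dz": 0, "wx": 0, "wy": 0, "wz": 0},
])

```text
time: 9.2
tcp_pos: [0.4651, 0.1996, 0.3285]
eef_rot: [3.138, -0.137, -0.003]
contact_force: [0.7, -0.7, 0.0]
width: 0.0438
gripper_force: 0.0
```

>>> send_rows([
  {"dx": -0.06, "dy": 0.26, "dz": -0.1, "wx": 0, "wy": 0, "wz": 0},
  {"dx": -0.04, "dy": 0.2, "dz": -0.2, "wx": 0, "wy": 0, "wz": 0},
  {"dx": 0, "dy": 0, "dz": -0.35, "wx": 0, "wy": 0, "wz": 0},
  {"dx": 0, "dy": 0, "dz": -0.35, "wx": 0, "wy": 0, "wz": 0},
  {"dx": 0, "dy": 0, "dz": -0.2, "wx": 0, "wy": 0, "wz": 0},
  {"dx": 0, "dy": 0, "dz": 0, "wx": 0, "wy": 0, "wz": 0},
  {"dx": 0, "dy": 0, "dz": 0, "wx": 0, "wy": 0, "wz": 0},
  {"dx": 0, "dy": 0, "dz": 0, "wx": 0, "wy": 0, "wz": 0},
])

```text
time: 9.87
tcp_pos: [0.457, 0.2445, 0.2105]
eef_rot: [-3.138, 0.137, -0.001]
contact_force: [-0.6, 0.2, 0.8]
width: 0.0442
gripper_force: 0.0
```

>>> send_rows([
  {"dx": 0, "dy": 0, "dz": -0.3, "wx": 0, "wy": 0, "wz": 0},
  {"dx": 0, "dy": 0, "dz": -0.3, "wx": 0, "wy": 0, "wz": 0},
  {"dx": 0, "dy": 0, "dz": -0.3, "wx": 0, "wy": 0, "wz": 0},
  {"dx": 0, "dy": 0, "dz": -0.19, "wx": 0, "wy": 0, "wz": 0},
  {"dx": 0, "dy": 0, "dz": 0, "wx": 0, "wy": 0, "wz": 0},
  {"dx": 0, "dy": 0, "dz": 0, "wx": 0, "wy": 0, "wz": 0},
])

```text
time: 10.37
tcp_pos: [0.4571, 0.2446, 0.1017]
eef_rot: [-3.138, 0.137, -0.001]
contact_force: [-0.1, 0.1, -0.4]
width: 0.0437
gripper_force: 0.0
```

>>> send_rows([
  {"dx": 0, "dy": 0, "dz": 0, "wx": 0, "wy": 0, "wz": 0},
  {"dx": 0, "dy": 0, "dz": 0, "wx": 0, "wy": 0, "wz": 0},
  {"dx": 0, "dy": 0, "dz": 0, "wx": 0, "wy": 0, "wz": 0},
  {"dx": 0, "dy": 0, "dz": 0, "wx": 0, "wy": 0, "wz": 0},
  {"dx": 0, "dy": 0, "dz": 0, "wx": 0, "wy": 0, "wz": 0},
  {"dx": 0, "dy": 0, "dz": 0, "wx": 0, "wy": 0, "wz": 0},
], grip=1)

```text
time: 10.87
tcp_pos: [0.4575, 0.2447, 0.1019]
eef_rot: [-3.138, 0.137, -0.003]
contact_force: [0.6, -0.7, 7.7]
width: 0.0237
gripper_force: 14.8
```

>>> send_rows([
  {"dx": 0, "dy": 0, "dz": 0.1, "wx": 0, "wy": 0, "wz": 0},
  {"dx": 0, "dy": 0, "dz": 0.2, "wx": 0, "wy": 0, "wz": 0},
  {"dx": 0, "dy": 0, "dz": 0.3, "wx": 0, "wy": 0, "wz": 0},
  {"dx": 0, "dy": 0, "dz": 0.35, "wx": 0, "wy": 0, "wz": 0},
  {"dx": 0, "dy": 0, "dz": 0.35, "wx": 0, "wy": 0, "wz": 0},
  {"dx": 0, "dy": 0, "dz": 0.35, "wx": 0, "wy": 0, "wz": 0},
  {"dx": 0, "dy": 0, "dz": 0.3, "wx": 0, "wy": 0, "wz": 0},
  {"dx": 0.03, "dy": -0.1, "dz": 0.2, "wx": 0, "wy": 0, "wz": 0},
  {"dx": 0.03, "dy": -0.2, "dz": 0.15, "wx": 0, "wy": 0, "wz": 0},
  {"dx": 0.05, "dy": -0.35, "dz": 0, "wx": 0, "wy": 0, "wz": 0},
  {"dx": 0.05, "dy": -0.35, "dz": 0, "wx": 0, "wy": 0, "wz": 0},
  {"dx": 0.05, "dy": -0.35, "dz": 0, "wx": 0, "wy": 0, "wz": 0},
])

```text
time: 11.87
tcp_pos: [0.4772, 0.108, 0.3317]
eef_rot: [-3.138, 0.135, -0.002]
contact_force: [0.9, 0.1, -0.8]
width: 0.0234
gripper_force: 14.9
```

>>> send_rows([
  {"dx": 0.08, "dy": -0.36, "dz": 0, "wx": 0, "wy": 0, "wz": 0},
  {"dx": 0.08, "dy": -0.36, "dz": 0, "wx": 0, "wy": 0, "wz": 0},
  {"dx": 0.08, "dy": -0.36, "dz": 0, "wx": 0, "wy": 0, "wz": 0},
  {"dx": 0.08, "dy": -0.36, "dz": 0, "wx": 0, "wy": 0, "wz": 0},
  {"dx": 0.08, "dy": -0.36, "dz": 0, "wx": 0, "wy": 0, "wz": 0},
  {"dx": 0.08, "dy": -0.36, "dz": 0, "wx": 0, "wy": 0, "wz": 0},
  {"dx": 0.08, "dy": -0.36, "dz": 0, "wx": 0, "wy": 0, "wz": 0},
  {"dx": 0.08, "dy": -0.36, "dz": 0, "wx": 0, "wy": 0, "wz": 0},
  {"dx": 0.08, "dy": -0.36, "dz": 0, "wx": 0, "wy": 0, "wz": 0},
  {"dx": 0.06, "dy": -0.2, "dz": 0, "wx": 0, "wy": 0, "wz": 0},
  {"dx": 0.03, "dy": -0.11, "dz": 0, "wx": 0, "wy": 0, "wz": 0},
  {"dx": 0, "dy": 0, "dz": 0, "wx": 0, "wy": 0, "wz": 0},
])

```text
time: 12.87
tcp_pos: [0.5581, -0.248, 0.3307]
eef_rot: [3.138, -0.142, -0.0]
contact_force: [-1.2, 0.5, -0.8]
width: 0.0232
gripper_force: 14.9
```

>>> send_rows([
  {"dx": 0, "dy": 0, "dz": 0, "wx": 0, "wy": 0, "wz": 0},
  {"dx": 0, "dy": 0, "dz": 0, "wx": 0, "wy": 0, "wz": 0},
])

```text
time: 13.03
tcp_pos: [0.5586, -0.2433, 0.3309]
eef_rot: [-3.137, 0.132, 0.0]
contact_force: [-0.7, 0.5, -1.0]
width: 0.0238
gripper_force: 14.9
```

```bash
python3 - <<'E'
from h import *
o=arm.get_obs();print(o["tcp_pos"],o["width"])
im=[]
for n in("side","wrist"):
    c=shot(n)
    b=cv2.cvtColor(np.array(c["pixels"]),cv2.COLOR_RGB2BGR)
    if n=="side": b=cv2.resize(b[50:150,285:385],None,fx=4,fy=4,interpolation=cv2.INTER_CUBIC)
    else: b=cv2.resize(b[120:320,220:420],None,fx=2,fy=2)
    im.append(b)
cv2.imwrite("pics/j4.png",np.hstack(im))
E
```

```text
[ 0.5586105  -0.24325837  0.33091555] 0.023794020191245446
```

View pics/j4.png

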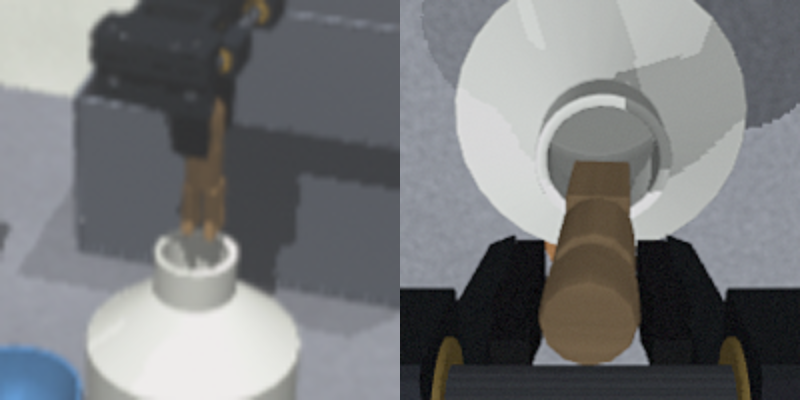

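Peg C is upright just above the mouth: in the wrist crop the leg end is at x≈599 and the rim centre at x≈603. It only needs a 2 mm correction before lowering.

>>> send_rows([
  {"dx": 0.02, "dy": -0.02, "dz": 0, "wx": 0, "wy": 0, "wz": 0},
  {"dx": 0, "dy": 0, "dz": 0, "wx": 0, "wy": 0, "wz": 0},
  {"dx": 0, "dy": 0, "dz": -0.1, "wx": 0, "wy": 0, "wz": 0},
  {"dx": 0, "dy": 0, "dz": -0.1, "wx": 0, "wy": 0, "wz": 0},
  {"dx": 0, "dy": 0, "dz": -0.1, "wx": 0, "wy": 0, "wz": 0},
  {"dx": 0, "dy": 0, "dz": -0.05, "wx": 0, "wy": 0, "wz": 0},
  {"dx": 0, "dy": 0, "dz": 0, "wx": 0, "wy": 0, "wz": 0},
])

```text
time: 13.72
tcp_pos: [0.5594, -0.2474, 0.2934]
eef_rot: [-3.137, 0.137, 0.006]
contact_force: [-1.4, -1.1, 0.1]
width: 0.0233
gripper_force: 14.9
```

>>> send_rows([
  {"dx": 0, "dy": 0, "dz": -0.13, "wx": 0, "wy": 0, "wz": 0},
  {"dx": 0, "dy": 0, "dz": -0.13, "wx": 0, "wy": 0, "wz": 0},
  {"dx": 0, "dy": 0, "dz": -0.1, "wx": 0, "wy": 0, "wz": 0},
  {"dx": 0, "dy": 0, "dz": 0, "wx": 0, "wy": 0, "wz": 0},
  {"dx": 0, "dy": 0, "dz": 0, "wx": 0, "wy": 0, "wz": 0},
  {"dx": 0, "dy": 0, "dz": 0, "wx": 0, "wy": 0, "wz": 0},
])

```text
time: 14.22
tcp_pos: [0.5609, -0.2479, 0.2604]
eef_rot: [3.138, -0.137, 0.001]
contact_force: [1.1, 0.2, -0.9]
width: 0.0232
gripper_force: 14.9
```

>>> send_rows([
  {"dx": 0, "dy": 0, "dz": 0, "wx": 0, "wy": 0, "wz": 0},
  {"dx": 0, "dy": 0, "dz": 0, "wx": 0, "wy": 0, "wz": 0},
  {"dx": 0, "dy": 0, "dz": 0, "wx": 0, "wy": 0, "wz": 0},
  {"dx": 0, "dy": 0, "dz": 0, "wx": 0, "wy": 0, "wz": 0},
  {"dx": 0, "dy": 0, "dz": 0, "wx": 0, "wy": 0, "wz": 0},
  {"dx": 0, "dy": 0, "dz": 0, "wx": 0, "wy": 0, "wz": 0},
  {"dx": 0, "dy": 0, "dz": 0.2, "wx": 0, "wy": 0, "wz": 0},
  {"dx": 0, "dy": 0, "dz": 0.3, "wx": 0, "wy": 0, "wz": 0},
  {"dx": 0, "dy": 0, "dz": 0.2, "wx": 0, "wy": 0, "wz": 0},
  {"dx": 0, "dy": 0, "dz": 0, "wx": 0, "wy": 0, "wz": 0},
  {"dx": 0, "dy": 0, "dz": 0, "wx": 0, "wy": 0, "wz": 0},
], grip=0)

```text
time: 15.13
tcp_pos: [0.561, -0.2479, 0.3308]
eef_rot: [3.138, -0.137, 0.004]
contact_force: [-0.1, 0.4, -0.6]
width: 0.0438
gripper_force: 0.0
```

```bash
python3 - <<'E'
from h import *
o=arm.get_obs();print(o["tcp_pos"])
im=[]
for n in("side","wrist"):
    c=shot(n)
    b=cv2.cvtColor(np.array(c["pixels"]),cv2.COLOR_RGB2BGR)
    im.append(b[:,160:480] if n=="side" else b[:,120:520])
cv2.imwrite("pics/j5.png",np.hstack(im))
E
```

```text
[ 0.56104468 -0.24789828  0.33081014]
```

View pics/j5.png

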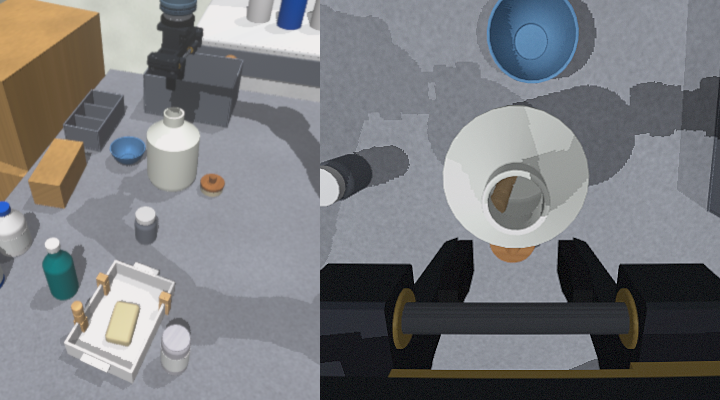

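Peg C is inside the jar too, visible through the mouth at about (505,190), and everything else stands as it was. Now for A.

>>> send_rows([
  {"dx": 0.03, "dy": 0.36, "dz": 0, "wx": 0, "wy": 0, "wz": 0},
  {"dx": 0.03, "dy": 0.36, "dz": 0, "wx": 0, "wy": 0, "wz": 0},
  {"dx": 0.03, "dy": 0.36, "dz": 0, "wx": 0, "wy": 0, "wz": 0},
  {"dx": 0.03, "dy": 0.36, "dz": 0, "wx": 0, "wy": 0, "wz": 0},
  {"dx": 0.03, "dy": 0.36, "dz": 0, "wx": 0, "wy": 0, "wz": 0},
  {"dx": 0.03, "dy": 0.36, "dz": 0, "wx": 0, "wy": 0, "wz": 0},
  {"dx": 0.03, "dy": 0.36, "dz": 0, "wx": 0, "wy": 0, "wz": 0},
  {"dx": 0.03, "dy": 0.36, "dz": 0, "wx": 0, "wy": 0, "wz": 0},
  {"dx": 0.03, "dy": 0.36, "dz": 0, "wx": 0, "wy": 0, "wz": 0},
  {"dx": 0.03, "dy": 0.36, "dz": 0, "wx": 0, "wy": 0, "wz": 0},
  {"dx": 0.03, "dy": 0.36, "dz": 0, "wx": 0, "wy": 0, "wz": 0},
  {"dx": 0.03, "dy": 0.36, "dz": 0, "wx": 0, "wy": 0, "wz": 0},
])

```text
time: 16.23
tcp_pos: [0.5957, 0.1857, 0.3281]
eef_rot: [3.138, -0.137, -0.004]
contact_force: [1.4, 0.7, 0.5]
width: 0.0443
gripper_force: 0.0
```

>>> send_rows([
  {"dx": 0.03, "dy": 0.36, "dz": 0, "wx": 0, "wy": 0, "wz": 0},
  {"dx": 0.03, "dy": 0.36, "dz": 0, "wx": 0, "wy": 0, "wz": 0},
  {"dx": 0.03, "dy": 0.27, "dz": -0.1, "wx": 0, "wy": 0, "wz": 0},
  {"dx": 0, "dy": 0, "dz": -0.3, "wx": 0, "wy": 0, "wz": 0},
  {"dx": 0, "dy": 0, "dz": -0.3, "wx": 0, "wy": 0, "wz": 0},
  {"dx": 0, "dy": 0, "dz": -0.3, "wx": 0, "wy": 0, "wz": 0},
  {"dx": 0, "dy": 0, "dz": 0, "wx": 0, "wy": 0, "wz": 0},
  {"dx": 0, "dy": 0, "dz": 0, "wx": 0, "wy": 0, "wz": 0},
  {"dx": 0, "dy": 0, "dz": 0, "wx": 0, "wy": 0, "wz": 0},
])

```text
time: 16.98
tcp_pos: [0.606, 0.2835, 0.2308]
eef_rot: [-3.138, 0.137, -0.001]
contact_force: [0.5, 0.0, -0.2]
width: 0.0441
gripper_force: 0.0
```

```bash
python3 - <<'E'
from h import *
o=arm.get_obs();print(o["tcp_pos"],o["joint_positions"]);c=shot("wrist");print(np.array(c["tool_from_camera"])[:3,3])
# head A in the wrist view: wood-coloured blob near the predicted place
q=proj(c,(.6059,.2831,.104))[0];print(q)
hsv=cv2.cvtColor(np.array(c["pixels"]),cv2.COLOR_RGB2HSV)
m=cv2.inRange(hsv,(8,70,60),(22,255,255))
n,l,s,ce=cv2.connectedComponentsWithStats(m)
for i in range(1,n):
    if s[i,4]>150: print(s[i],ce[i].round(1))
E
```

```text
[0.60599506 0.2834846  0.23078685] [-0.34951772  0.61097382 -0.23388908  1.49907203  0.1538717   1.04861422
 -2.27741866]
[ 7.71379795e-02  4.50124406e-05 -1.23595341e-01]
[315.17165627 197.46102803]
[304 165  27  44 910] [316.7 186.5]
[396 165  33  33 730] [413.4 181.5]
[192 288  23  61 620] [200.7 318.5]
[416 289  23  60 589] [429.3 318.2]
[ 189  360  356   18 3215] [388.7 371.1]
```

>>> send_rows([
  {"dx": 0, "dy": 0, "dz": -0.3, "wx": 0, "wy": 0, "wz": 0},
  {"dx": 0, "dy": 0, "dz": -0.3, "wx": 0, "wy": 0, "wz": 0},
  {"dx": 0, "dy": 0, "dz": -0.3, "wx": 0, "wy": 0, "wz": 0},
  {"dx": 0, "dy": 0, "dz": -0.25, "wx": 0, "wy": 0, "wz": 0},
  {"dx": 0, "dy": 0, "dz": -0.15, "wx": 0, "wy": 0, "wz": 0},
  {"dx": 0, "dy": 0, "dz": 0, "wx": 0, "wy": 0, "wz": 0},
  {"dx": 0, "dy": 0, "dz": 0, "wx": 0, "wy": 0, "wz": 0},
])

```text
time: 17.62
tcp_pos: [0.6063, 0.2837, 0.1009]
eef_rot: [-3.138, 0.137, -0.002]
contact_force: [0.9, 0.7, 0.7]
width: 0.0441
gripper_force: 0.0
```

>>> send_rows([
  {"dx": 0, "dy": 0, "dz": 0, "wx": 0, "wy": 0, "wz": 0},
  {"dx": 0, "dy": 0, "dz": 0, "wx": 0, "wy": 0, "wz": 0},
  {"dx": 0, "dy": 0, "dz": 0, "wx": 0, "wy": 0, "wz": 0},
  {"dx": 0, "dy": 0, "dz": 0, "wx": 0, "wy": 0, "wz": 0},
  {"dx": 0, "dy": 0, "dz": 0, "wx": 0, "wy": 0, "wz": 0},
  {"dx": 0, "dy": 0, "dz": 0, "wx": 0, "wy": 0, "wz": 0},
], grip=1)

```text
time: 18.12
tcp_pos: [0.6065, 0.2836, 0.1011]
eef_rot: [-3.138, 0.137, -0.003]
contact_force: [-0.6, -1.0, 5.8]
width: 0.0233
gripper_force: 14.9
```

>>> send_rows([
  {"dx": 0, "dy": 0, "dz": 0.1, "wx": 0, "wy": 0, "wz": 0},
  {"dx": 0, "dy": 0, "dz": 0.2, "wx": 0, "wy": 0, "wz": 0},
  {"dx": 0, "dy": 0, "dz": 0.3, "wx": 0, "wy": 0, "wz": 0},
  {"dx": 0, "dy": 0, "dz": 0.35, "wx": 0, "wy": 0, "wz": 0},
  {"dx": 0, "dy": 0, "dz": 0.35, "wx": 0, "wy": 0, "wz": 0},
  {"dx": 0, "dy": 0, "dz": 0.35, "wx": 0, "wy": 0, "wz": 0},
  {"dx": 0, "dy": 0, "dz": 0.3, "wx": 0, "wy": 0, "wz": 0},
  {"dx": -0.02, "dy": -0.1, "dz": 0.2, "wx": 0, "wy": 0, "wz": 0},
  {"dx": -0.02, "dy": -0.2, "dz": 0.15, "wx": 0, "wy": 0, "wz": 0},
  {"dx": -0.03, "dy": -0.35, "dz": 0, "wx": 0, "wy": 0, "wz": 0},
  {"dx": -0.03, "dy": -0.35, "dz": 0, "wx": 0, "wy": 0, "wz": 0},
  {"dx": -0.03, "dy": -0.35, "dz": 0, "wx": 0, "wy": 0, "wz": 0},
])

```text
time: 19.12
tcp_pos: [0.5919, 0.1471, 0.3305]
eef_rot: [-3.139, 0.135, -0.001]
contact_force: [0.7, -0.9, 0.1]
width: 0.0237
gripper_force: 14.9
```

>>> send_rows([
  {"dx": -0.03, "dy": -0.36, "dz": 0, "wx": 0, "wy": 0, "wz": 0},
  {"dx": -0.03, "dy": -0.36, "dz": 0, "wx": 0, "wy": 0, "wz": 0},
  {"dx": -0.03, "dy": -0.36, "dz": 0, "wx": 0, "wy": 0, "wz": 0},
  {"dx": -0.03, "dy": -0.36, "dz": 0, "wx": 0, "wy": 0, "wz": 0},
  {"dx": -0.03, "dy": -0.36, "dz": 0, "wx": 0, "wy": 0, "wz": 0},
  {"dx": -0.03, "dy": -0.36, "dz": 0, "wx": 0, "wy": 0, "wz": 0},
  {"dx": -0.03, "dy": -0.36, "dz": 0, "wx": 0, "wy": 0, "wz": 0},
  {"dx": -0.03, "dy": -0.36, "dz": 0, "wx": 0, "wy": 0, "wz": 0},
  {"dx": -0.03, "dy": -0.36, "dz": 0, "wx": 0, "wy": 0, "wz": 0},
  {"dx": -0.03, "dy": -0.36, "dz": 0, "wx": 0, "wy": 0, "wz": 0},
  {"dx": -0.03, "dy": -0.2, "dz": 0, "wx": 0, "wy": 0, "wz": 0},
  {"dx": 0, "dy": -0.15, "dz": 0, "wx": 0, "wy": 0, "wz": 0},
])

```text
time: 20.12
tcp_pos: [0.5581, -0.25, 0.3301]
eef_rot: [3.137, -0.143, -0.001]
contact_force: [0.0, -0.1, -0.3]
width: 0.0236
gripper_force: 14.9
```

>>> send_rows([
  {"dx": 0, "dy": 0, "dz": 0, "wx": 0, "wy": 0, "wz": 0},
  {"dx": 0, "dy": 0, "dz": 0, "wx": 0, "wy": 0, "wz": 0},
  {"dx": 0, "dy": 0, "dz": 0, "wx": 0, "wy": 0, "wz": 0},
  {"dx": 0, "dy": 0, "dz": 0, "wx": 0, "wy": 0, "wz": 0},
])

```text
time: 20.45
tcp_pos: [0.5602, -0.2441, 0.3298]
eef_rot: [-3.138, 0.131, -0.0]
contact_force: [0.9, 0.2, -0.8]
width: 0.0232
gripper_force: 14.9
```

```bash
python3 - <<'E'
from h import *
c=shot("wrist");print(arm.get_obs()["tcp_pos"])
hsv=cv2.cvtColor(np.array(c["pixels"]),cv2.COLOR_RGB2HSV)
m=cv2.inRange(hsv,(5,60,30),(22,255,255))[120:310,260:390]
for v in range(0,190,10):
    u=np.flatnonzero(m[v])+260
    print(v+120,(u.min(),u.max(),len(u)) if len(u) else None)
E
```

```text
[ 0.56014015 -0.24450413  0.32984455]
120 None
130 None
140 None
150 None
160 None
170 None
180 (np.int64(305), np.int64(317), 13)
190 (np.int64(297), np.int64(313), 17)
200 (np.int64(296), np.int64(321), 26)
210 (np.int64(304), np.int64(333), 30)
220 (np.int64(302), np.int64(333), 32)
230 (np.int64(301), np.int64(334), 34)
240 (np.int64(298), np.int64(335), 38)
250 (np.int64(295), np.int64(336), 42)
260 (np.int64(292), np.int64(338), 47)
270 (np.int64(290), np.int64(340), 51)
280 (np.int64(289), np.int64(340), 52)
290 (np.int64(293), np.int64(388), 48)
300 (np.int64(307), np.int64(389), 24)
```

>>> send_rows([
  {"dx": 0.02, "dy": -0.02, "dz": 0, "wx": 0, "wy": 0, "wz": 0},
  {"dx": 0, "dy": 0, "dz": 0, "wx": 0, "wy": 0, "wz": 0},
  {"dx": 0, "dy": 0, "dz": -0.1, "wx": 0, "wy": 0, "wz": 0},
  {"dx": 0, "dy": 0, "dz": -0.1, "wx": 0, "wy": 0, "wz": 0},
  {"dx": 0, "dy": 0, "dz": -0.1, "wx": 0, "wy": 0, "wz": 0},
  {"dx": 0, "dy": 0, "dz": -0.05, "wx": 0, "wy": 0, "wz": 0},
  {"dx": 0, "dy": 0, "dz": 0, "wx": 0, "wy": 0, "wz": 0},
])

```text
time: 21.08
tcp_pos: [0.5605, -0.2483, 0.2925]
eef_rot: [-3.137, 0.137, 0.005]
contact_force: [-0.5, -0.5, -0.3]
width: 0.0233
gripper_force: 14.9
```

>>> send_rows([
  {"dx": 0, "dy": 0, "dz": -0.13, "wx": 0, "wy": 0, "wz": 0},
  {"dx": 0, "dy": 0, "dz": -0.13, "wx": 0, "wy": 0, "wz": 0},
  {"dx": 0, "dy": 0, "dz": -0.1, "wx": 0, "wy": 0, "wz": 0},
  {"dx": 0, "dy": 0, "dz": 0, "wx": 0, "wy": 0, "wz": 0},
  {"dx": 0, "dy": 0, "dz": 0, "wx": 0, "wy": 0, "wz": 0},
  {"dx": 0, "dy": 0, "dz": 0, "wx": 0, "wy": 0, "wz": 0},
])

```text
time: 21.58
tcp_pos: [0.5619, -0.2489, 0.2594]
eef_rot: [3.138, -0.137, 0.002]
contact_force: [-0.2, 0.6, 0.2]
width: 0.0236
gripper_force: 14.9
```

>>> send_rows([
  {"dx": 0, "dy": 0, "dz": 0, "wx": 0, "wy": 0, "wz": 0},
  {"dx": 0, "dy": 0, "dz": 0, "wx": 0, "wy": 0, "wz": 0},
  {"dx": 0, "dy": 0, "dz": 0, "wx": 0, "wy": 0, "wz": 0},
  {"dx": 0, "dy": 0, "dz": 0, "wx": 0, "wy": 0, "wz": 0},
  {"dx": 0, "dy": 0, "dz": 0, "wx": 0, "wy": 0, "wz": 0},
  {"dx": 0, "dy": 0, "dz": 0, "wx": 0, "wy": 0, "wz": 0},
  {"dx": 0, "dy": 0, "dz": 0.2, "wx": 0, "wy": 0, "wz": 0},
  {"dx": 0, "dy": 0, "dz": 0.3, "wx": 0, "wy": 0, "wz": 0},
  {"dx": 0, "dy": 0, "dz": 0.2, "wx": 0, "wy": 0, "wz": 0},
  {"dx": 0, "dy": 0, "dz": 0, "wx": 0, "wy": 0, "wz": 0},
  {"dx": 0, "dy": 0, "dz": 0, "wx": 0, "wy": 0, "wz": 0},
  {"dx": 0, "dy": 0, "dz": 0, "wx": 0, "wy": 0, "wz": 0},
], grip=0)

```text
time: 22.58
tcp_pos: [0.561, -0.2486, 0.3279]
eef_rot: [-3.138, 0.137, 0.002]
contact_force: [-0.1, -0.1, 0.5]
width: 0.0439
gripper_force: 0.0
```

```bash
python3 - <<'E'
from h import *
import pickle
print(arm.get_obs()["tcp_pos"])
c=shot("wrist");hsv=cv2.cvtColor(np.array(c["pixels"]),cv2.COLOR_RGB2HSV)
m=cv2.inRange(hsv,(5,60,30),(22,255,255))
n,l,s,ce=cv2.connectedComponentsWithStats(m)
print("wrist wood",[ (list(map(int,s[i])),ce[i].round().tolist()) for i in range(1,n) if s[i,4]>60])
print("mouth px",proj(c,(.5607,-.2465,.225))[0])
c=shot("side");d=np.abs(np.array(c["pixels"]).astype(int)-np.array(pickle.load(open("side.pkl","rb"))["pixels"])).max(2)
for k,(x,y,w,h) in dict(mouthrim=(320,106,28,20),jar=(305,130,55,55),bowl=(270,138,36,28),brush=(358,172,28,24),tin=(293,207,26,38),bottle=(202,238,37,62),can=(320,322,32,50),short1=(252,270,22,22),short2=(316,288,18,24),soap=(262,300,42,48),pegA=(229,297,22,38)).items():
    r=d[y:y+h,x:x+w];print(k,r.mean().round(1),(r>40).mean().round(3))
E
```

```text
[ 0.56104875 -0.24855009  0.32787814]
wrist wood [([0, 154, 27, 21, 264], [10.0, 162.0]), ([290, 178, 26, 36, 518], [302.0, 194.0]), ([15, 244, 42, 20, 219], [40.0, 251.0]), ([290, 245, 45, 18, 493], [311.0, 254.0]), ([192, 288, 24, 61, 665], [201.0, 318.0]), ([415, 288, 24, 61, 661], [429.0, 319.0]), ([188, 360, 357, 19, 3336], [389.0, 371.0])]
mouth px [312.05022497 206.87984908]
mouthrim 13.9 0.114
jar 1.6 0.0
bowl 1.0 0.0
brush 3.2 0.0
tin 5.5 0.0
bottle 1.1 0.0
can 3.8 0.005
short1 1.2 0.0
short2 15.1 0.125
soap 9.6 0.074
pegA 39.4 0.449
```

>>> send_rows([
  {"dx": 0, "dy": 0.1, "dz": 0.2, "wx": 0, "wy": 0, "wz": 0},
  {"dx": 0, "dy": -0.3, "dz": 0.1, "wx": 0, "wy": 0, "wz": 0},
  {"dx": 0, "dy": -0.3, "dz": 0, "wx": 0, "wy": 0, "wz": 0},
  {"dx": -0.1, "dy": -0.3, "dz": 0, "wx": 0, "wy": 0, "wz": 0},
  {"dx": -0.2, "dy": -0.3, "dz": 0, "wx": 0, "wy": 0, "wz": 0},
  {"dx": -0.2, "dy": -0.3, "dz": 0, "wx": 0, "wy": 0, "wz": 0},
  {"dx": -0.2, "dy": -0.3, "dz": 0, "wx": 0, "wy": 0, "wz": 0},
  {"dx": -0.2, "dy": -0.3, "dz": 0, "wx": 0, "wy": 0, "wz": 0},
  {"dx": -0.2, "dy": -0.3, "dz": 0, "wx": 0, "wy": 0, "wz": 0},
  {"dx": -0.2, "dy": -0.2, "dz": 0, "wx": 0, "wy": 0, "wz": 0},
  {"dx": 0, "dy": 0, "dz": 0, "wx": 0, "wy": 0, "wz": 0},
  {"dx": 0, "dy": 0, "dz": 0, "wx": 0, "wy": 0, "wz": 0},
])

```text
time: 23.68
tcp_pos: [0.4293, -0.5001, 0.3574]
eef_rot: [-3.137, 0.143, 0.003]
contact_force: [0.7, 0.7, -0.2]
width: 0.044
gripper_force: 0.0
```

```bash
python3 - <<'E'
from h import *
import pickle
for n,bx in (("side",dict(rim=(320,104,28,24),short1=(255,271,16,20),short2=(318,290,12,8),A=(229,297,22,38))),("top",dict(rim=(430,180,32,30),jar=(400,180,40,55),short1=(238,192,16,16),short2=(236,254,16,14),soap=(200,216,42,30),tin=(312,198,26,30),bowl=(415,128,46,44),brush=(407,247,34,32),bottle=(220,138,36,44),can=(180,270,32,30),A=(190,184,18,16)))):
    c=shot(n);p=np.array(c["pixels"]);q=np.array(pickle.load(open(n+".pkl","rb"))["pixels"])
    d=np.abs(p.astype(int)-q).max(2)
    W=[cv2.inRange(cv2.cvtColor(i,cv2.COLOR_RGB2HSV),(5,60,30),(22,255,255))>0 for i in(q,p)]
    for k,(x,y,w,h) in bx.items():
        s=np.s_[y:y+h,x:x+w];print(n,k,d[s].mean().round(1),(d[s]>40).mean().round(3),"wood",W[0][s].sum(),W[1][s].sum(),end=" ")
        if k=="rim": 
            v,u=np.nonzero(W[1][s]);print(u.min()+x,u.max()+x,v.min()+y,v.max()+y) if len(u) else print()
        else: print()
E
```

```text
side rim 3.1 0.0 wood 0 0 
side short1 0.7 0.0 wood 165 164 
side short2 0.7 0.0 wood 56 56 
side A 38.6 0.441 wood 308 0 
top rim 13.4 0.054 wood 0 92 437 450 188 200
top jar 7.1 0.013 wood 0 16 
top short1 4.3 0.047 wood 92 91 
top short2 20.8 0.237 wood 83 80 
top soap 0.8 0.0 wood 0 0 
top tin 1.0 0.0 wood 0 0 
top bowl 1.0 0.0 wood 0 0 
top brush 1.9 0.0 wood 681 682 
top bottle 0.8 0.0 wood 0 0 
top can 0.8 0.0 wood 0 0 
top A 34.1 0.396 wood 107 0
```

The checks agree. The pegs are gone from the tray, nothing shows at the rim from the side, the short pegs are unchanged, and wood is visible only deep inside the jar.

```bash
python3 -c "
from rig import arm
print(arm.hand_in())"
```

```text
the job is handed in; nothing more can be done
None
```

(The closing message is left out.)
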